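# Seat the backplate and index the stop head to the third stop

### The arm

A 6-joint arm with a two-finger parallel gripper is mounted at the origin on the work surface. World frame = base frame: x ahead of the robot, y to its left, z up, the work surface at z = 0. Lengths are in m, angles in rad, forces in N, time in s.
With the tool pointing down it reaches from about 0.4 to 0.825 m from the base axis. Payload 7 kg.
Tool frame: the origin (TCP) lies between the finger pads; the fingertips stand 17 mm ahead of it and the grasp point (between the pads) lies 2 mm behind it; x points along the fingers, z is the direction in which the jaws open and shut, and the axes are right-handed (so a half turn about x gives the same grasp; the last joint's range is limited). The gripper opens to 88 mm and grips with 3 to 60 N. Pads are 19 mm wide; open, the fingers measure 130 mm over their backs; the gripper's body (78 mm by 193 mm) begins 47 mm behind the grasp point.
Start: joints at [1.63, 0.359, 0.012, 0, -1.224, -0.288], TCP at [0.153, 0.657, 0.244] pointing down, gripper open.
Joint ranges: [-3.07, 3.07], [-1.43, 2.12], [-1.02, 1.25], [-3.03, 1.67], [-3.05, -0], [-3.03, 3.03]. Speed limits (rad/s): [2.39, 2.39, 3.01, 3.14, 3.14, 3.14].

### API

Orientations are given as [roll, pitch, yaw] about the fixed x, y, z axes, in that order (R = Rz(yaw) Ry(pitch) Rx(roll)).
In Python, from station import * gives the robot as it stands.
- The arm moves only by the tool step_arm, never from a script. Its argument "deltas" is a list of rows, each a list of 5 numbers: the shift along the tool's x, y, z in cm, then the turn about the tool's x in degrees, then the closure, from 0 (fully open) to 1 (shut). In form: [[dx, dy, dz, roll, fingers], ...]. A call has exactly 10 rows; each row is the pose to reach, as a shift and turn from the pose commanded when the call began, along the tool's axes at that moment; what a row does not reach only later rows make up. A row lasts 1/12 s, in which the tool goes at most 41.7 mm and 7.16 degrees, less where a joint would pass 70% of its speed; a pose out of reach is approached as far as the arm can. A call with a gripper value outside its range is refused whole. The fingers move at their own pace and stop on an object; "squeeze" is the grip in N (left out, the last holds). Time passes only in rows, so rows that repeat a pose let the fingers close, or fill a call up. It gives the time, the measured TCP pose, the force and the opening at its end, in the units of the state.
- get_state(): the state, without advancing time (a new reading comes with each control period).
- grab_frame(name): name is "scene" or "top" or "wrist"; returns a dict with "pixels" (400x640x3 uint8, red, green, blue), "range_z" (400x640 float32, m along the optical axis (not along the pixel's ray), 0 where there is no reading), "fx", "fy", "cx", "cy" (pixels), "view" (4x4, takes a point from world to camera coordinates); the wrist camera has in their place "hand_eye" (4x4, takes a point from camera to tool coordinates, whose origin is the TCP and whose axes are the tool frame's). Camera axes: x right, y down, z forward; pixel columns grow to the right and rows downward; lengths in m; the calibration is good to about 2 mm. A picture is of the moment at which its call begins: read the wrist's pose just before it.
- job_done(): hands the job in, once; it reports no verdict.
Trained networks look in the newest picture that a camera, given by its name, has taken for a name from the list of things; names that differ only in an ending like _2 or _b are one class to them, and where a whole thing is asked for, a point or a joint stands for the part that bears it (a point fixed in the world has none). Each returns a list of dicts, best first, with "conf" (0 to 1); they miss things now and then, are a little off and sometimes report something else, mostly with a low value. They report only what shows in the picture. A call takes as long as a camera call. They do not tell look-alikes from the thing itself.
- boxes_of(thing, camera): "extent" ([left, top, right, bottom] in pixels, round what is visible of it).
- masks_of(thing, camera): "mask" (400x640 bool, what is visible of it) and "extent" ([left, top, right, bottom] in pixels, round what is visible of it).
The state is a dict: "t": time; "q": joint angles; "qd": joint speeds; "joint_efforts": joint torques, N m; "eef_pos": TCP position; "ee_rot": TCP orientation; "force": force on the tool from outside, world axes, zero at the start; "moment": the same for the moment, N m; "width": finger opening in m.
Only numpy, scipy, OpenCV 4.12 (cv2) and the standard library are available. Lean on these libraries where they do the work, as an engineer would, in place of code of your own. Each camera call takes 0.05 s, during which the arm holds its last target.

### The job

Pick up the loose metal backplate by its upright web, lower it over the two brass locating pins of the fixture until it rests flush on the blue nest, and let go of it. Then grip the red indexing knob and turn it clockwise, click by click, to the third stop after the red zero mark without overshooting to the fourth, and finish still gripping the knob there: do not let go at the end. Leave the bottle, the red bin and the steel fitting where they are.

Things in the scene. Friction and masses are not known exactly. Their poses are not given: they have to be found in the camera images.
- fixture: Steel fixture fixed to the bench: dark slab 150 x 300 x 12 mm (x, y, z). On its top a blue nest (120 x 80 mm, centre at y = -85 mm) and a grey round indexing head (100 mm across, its top 42 mm above the bench, axis at y = +95 mm). Origin: centre of the slab's underside, on the bench; yaw differs from start to start.
- nest (a point): Centre of the nest's top face, 22 mm above the bench, midway between the two upright brass pins, which stand at x = +40 and x = -40 mm of this frame (same axes as the fixture). Pins: 10 mm in diameter, 22 mm tall above the nest, the top 6 mm tapered to 4 mm.
- plate: Loose light-grey metal backplate, 110 x 70 x 6 mm (x, y, z), with two through holes of 12 mm at x = +40 and x = -40 mm (y = 0) and an upright web in its middle to hold it by: 46 mm long in x, 10 mm thick in y, rising from the plate's top to 47 mm above its underside. Origin: centre of the underside. About 0.35 kg, varying by a quarter. It fits the pins either way round; seated, its origin lies on nest.
- knob: Red bar-shaped grip of the indexing knob: 46 mm long in its x, 14 mm thick in its y, 40 mm tall. Origin: centre of its underside, on the knob's turning axis, 48 mm above the bench, just above a black disc 68 mm across that turns with it; its top is 88 mm above the bench. A white line on top and a white mark on the black disc, both on its +x side, point to the dial. It turns as the index joint does, and its yaw is the fixture's yaw minus the joint value.
- index (a joint): Angle of the knob, rad, growing clockwise from above; 0 with its white mark at the dial's red mark (fixture's +x side). Sprung stops (clicks), each at a tick, every 18 degrees: first after the mark 0.314, second 0.628, third 0.942, fourth 1.257. About 0.1 Nm takes it over a click; it settles into a stop by itself. It starts on the zero mark or one stop before or after (rarely poised between).
- bottle: Bystander: green glass bottle with a white cap, 52 mm across, 130 mm tall, standing; origin at the centre of its underside.
- red_bin: Bystander: open red plastic bin 160 x 110 x 70 mm; origin at the centre of its underside.
- fitting: Bystander: small steel angle fitting, 50 x 30 mm, 40 mm tall; origin at the centre of its underside.
Not all that is in view belongs to the job. What is shaped like the plate but brown, orange or purple is not meant.

How it is judged:
On the way, in this order (a step that is already met when the one before it is completed fails the run):
1. the held plate is lowered onto the pins, which have entered its holes (z of plate in the frame of nest below 0.012 m and horizontal distance between plate and nest below 0.006 m and angle between the x axis of plate and the x axis of nest, either way round below 0.1 rad and contact force between the fingers and plate above 0.5 N), for 0.04 s.
2. the plate rests flush on the nest, released, before the knob has been turned to the second stop (z of plate in the frame of nest between -0.002 and 0.002 m and horizontal distance between plate and nest below 0.004 m and angle between the x axis of plate and the x axis of nest, either way round below 0.08 rad and angle between plate's own z axis and vertical below 0.03 rad and contact force between the fingers and plate below 0.1 N and value of joint index below 0.47124 rad), for 0.2 s.
3. the knob is gripped at the third stop (value of joint index between 0.85248 and 1.03248 rad and contact force between the fingers and knob above 3 N), for 0.2 s.
At the end, for the whole second after the job is handed in: The plate lies flush on the nest over both pins (within 2 mm of the nest in height, 4 mm sideways, tilted less than 0.03 rad), untouched by the fingers, and the fingers grip the knob (more than 3 N), at rest within 0.09 rad of the third stop (all of step 3 and z of plate in the frame of nest between -0.002 and 0.002 m and horizontal distance between plate and nest below 0.004 m and angle between the x axis of plate and the x axis of nest, either way round below 0.08 rad and angle between plate's own z axis and vertical below 0.03 rad and contact force between the fingers and plate below 0.1 N and linear speed of plate below 0.02 m/s and velocity of joint index between -0.1 and 0.1 rad/s); the arm keeps its last pose, push and grip.
It fails at once if the knob is turned past the third stop towards the fourth (value of joint index above 1.09956 rad).
It fails at once if the bottle is moved by more than 20 mm or tipped (distance of bottle from where it was at the start of the episode above 0.02 m or angle between bottle's own z axis and vertical above 0.3 rad).
It fails at once if the red bin is moved by more than 20 mm or tipped (distance of red_bin from where it was at the start of the episode above 0.02 m or angle between red_bin's own z axis and vertical above 0.3 rad).
It fails at once if the fitting is moved by more than 20 mm or tipped (distance of fitting from where it was at the start of the episode above 0.02 m or angle between fitting's own z axis and vertical above 0.3 rad).
It also fails if it takes over 56 s, if anything falls off the work surface, if the arm or the gripper's body presses on something with over 40 N, if the wrist force passes 120 N, or if a joint passes its speed limit or range.

## Working session

There is one attempt and no reset: what is moved stays moved. The work goes in short steps, Python scripts to look and compute and a tool call to move; the robot and the scene stay as the last step left them, time stands still between calls to the robot, and variables do not carry over. Pictures are saved under pics/ and viewed, and the job is handed in when it is done.

Besides the shell and the picture viewer there is one more tool, called after "Call:" as name(argument=value, ...) on one line, values as JSON. step_arm: Moves the arm, as the interface text tells. Its arguments: {"type":"object","properties":{"deltas":{"type":"array"},"squeeze":{"type":"number"}},"required":["deltas"]}

```bash
mkdir -p pics; ls; python3 - <<'E'
from station import *
import cv2,numpy as np,pickle
s=get_state();print(s)
for n in ("scene","top","wrist"):
    f=grab_frame(n);cv2.imwrite(f"pics/{n}0.png",f["pixels"][:,:,::-1]);pickle.dump(f,open(f"{n}0.pkl","wb"))
    print(n,f["fx"],f["fy"],f["cx"],f["cy"],f.get("view",f.get("hand_eye")))
    for th in ("fixture","plate","knob","bottle","red_bin","fitting"):
        print(th,[(np.round(b["extent"]).tolist(),round(b["conf"],2)) for b in boxes_of(th,n)][:5])
E
```

```text
pics
{'t': 0.0, 'q': array([ 1.63009992e+00,  3.59410659e-01,  1.10445752e-02, -3.37667697e-04,
       -1.22407712e+00, -2.88055443e-01]), 'qd': array([-5.52540816e-04,  8.79111968e-04, -9.32653964e-04,  9.87440630e-05,
       -6.20394112e-04, -3.41860880e-04]), 'joint_efforts': array([-7.88643720e-04, -5.82728684e+01,  2.93062609e+01,  6.99710727e+00,
        6.99476586e-03, -1.60083887e-04]), 'eef_pos': array([0.15301731, 0.65695603, 0.24260331]), 'ee_rot': array([ 0.09767268,  1.56911913, -1.7019905 ]), 'force': array([-0.05985212, -0.28527842,  0.49428009]), 'moment': array([-0.01015296, -0.00907305,  0.06499674]), 'width': 0.08743626719912438}
scene 425.3531132249109 425.3531132249109 320.1706365089027 202.6501012801761 [[ 0.11598205  0.99317291 -0.01247963 -0.09267659]
 [ 0.61611674 -0.08179339 -0.78339646 -0.31098101]
 [-0.77906889  0.08317102 -0.62139702  1.61702783]
 [ 0.          0.          0.          1.        ]]
fixture [([274.0, 183.0, 389.0, 232.0], 0.97)]
plate [([174.0, 205.0, 211.0, 235.0], 0.63), ([112.0, 236.0, 165.0, 266.0], 0.59), ([150.0, 177.0, 190.0, 205.0],
[... 650 characters left out ...]
 194.0, 432.0, 231.0], 0.76), ([431.0, 238.0, 468.0, 281.0], 0.74), ([436.0, 164.0, 475.0, 199.0], 0.73)]
knob [([269.0, 195.0, 290.0, 217.0], 0.84), ([169.0, 188.0, 214.0, 242.0], 0.43)]
bottle [([367.0, 140.0, 385.0, 158.0], 0.62)]
red_bin [([169.0, 184.0, 213.0, 242.0], 0.82)]
fitting []
wrist 311.1561979990173 311.1561979990173 320.48920905037454 200.15689458770342 [[-1.04658094e-03 -2.63496576e-01  9.64659763e-01 -1.41389784e-01]
 [-5.15480904e-04 -9.64660021e-01 -2.63497206e-01  7.02991983e-02]
 [ 9.99999319e-01 -7.73034841e-04  8.73767339e-04  2.49112654e-04]
 [ 0.00000000e+00  0.00000000e+00  0.00000000e+00  1.00000000e+00]]
fixture []
plate []
knob []
bottle []
red_bin []
fitting []
```

```bash
python3 - <<'E'
import cv2
a=cv2.imread("pics/top0.png");cv2.imwrite("pics/top0c.png",cv2.resize(a[110:310,240:500],None,fx=3,fy=3,interpolation=cv2.INTER_CUBIC))
a=cv2.imread("pics/scene0.png");cv2.imwrite("pics/scene0c.png",cv2.resize(a[140:310,100:420],None,fx=2.5,fy=2.5,interpolation=cv2.INTER_CUBIC))
E
```

```text
(no output)
```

View pics/top0c.png

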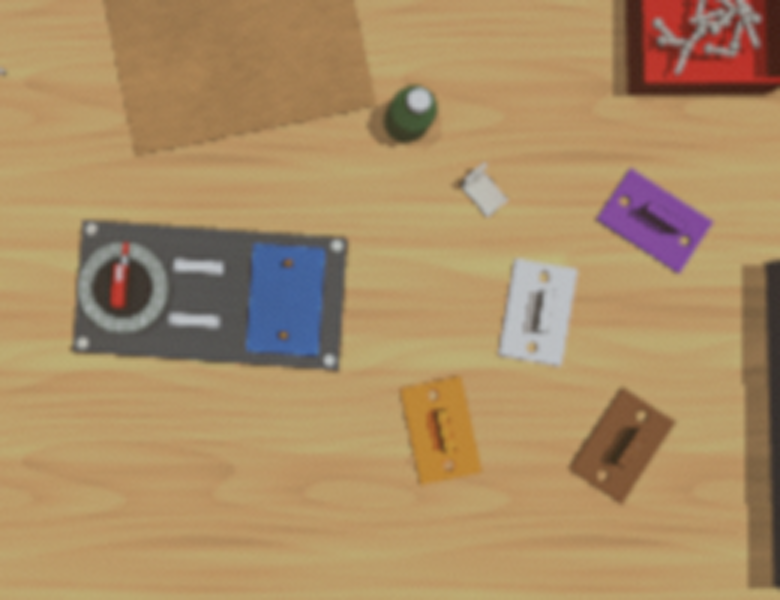

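View pics/scene0c.png

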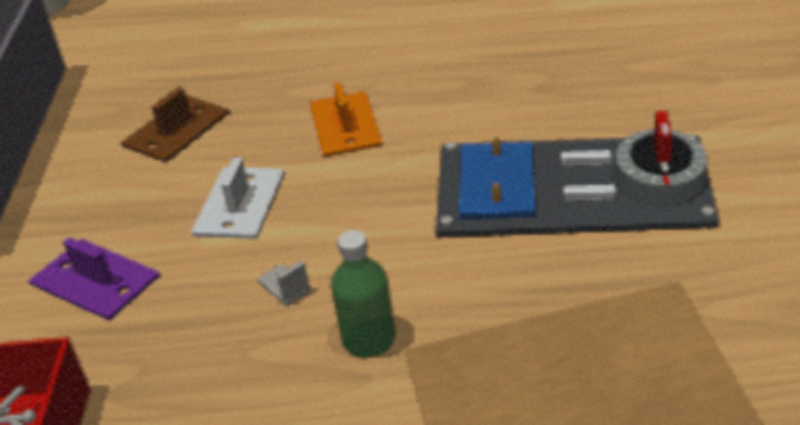

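View pics/top0.png

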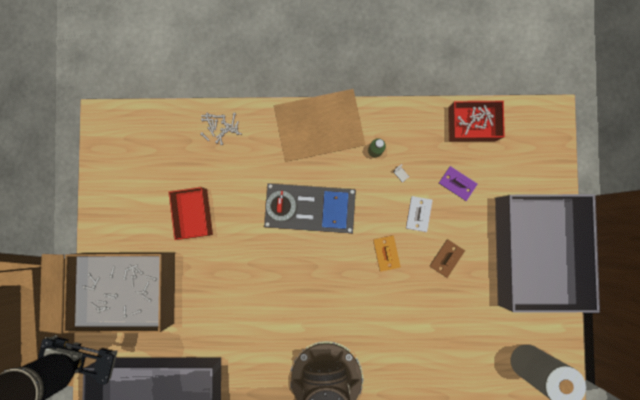

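```bash
cat > h.py <<'E'
import numpy as np,cv2,pickle
from scipy.spatial.transform import Rotation as R
def cam2world(f,s=None):
    if "view" in f: return np.linalg.inv(f["view"])
    T=np.eye(4);T[:3,:3]=R.from_euler("xyz",s["ee_rot"]).as_matrix();T[:3,3]=s["eef_pos"]
    return T@f["hand_eye"]
def ray_at_z(f,u,v,z,s=None):
    T=cam2world(f,s);u=np.atleast_1d(u);v=np.atleast_1d(v)
    d=np.stack([(u-f["cx"])/f["fx"],(v-f["cy"])/f["fy"],np.ones(len(u))],1)@T[:3,:3].T
    o=T[:3,3];return o+d*((z-o[2])/d[:,2])[:,None]
def cloud(f,s=None):
    T=cam2world(f,s);v,u=np.mgrid[:400,:640];z=f["range_z"]
    P=np.stack([(u-f["cx"])/f["fx"]*z,(v-f["cy"])/f["fy"]*z,z],-1)@T[:3,:3].T+T[:3,3]
    P[z==0]=np.nan;return P
def col(f,lo,hi):
    return cv2.inRange(cv2.cvtColor(f["pixels"],cv2.COLOR_RGB2HSV),np.array(lo),np.array(hi))>0
def rect(P):
    (c,sz,a)=cv2.minAreaRect(P[:,:2].astype(np.float32)*1000);b=cv2.boxPoints((c,sz,a))
    e=[b[1]-b[0],b[2]-b[1]];L=max(e,key=np.linalg.norm)
    return np.array(c)/1000,sz,np.degrees(np.arctan2(L[1],L[0]))
E
python3 - <<'E'
from h import *
f=pickle.load(open("top0.pkl","rb"));P=cloud(f)
print("bench z",np.nanmedian(P[260:300,300:380,2]))
px=f["pixels"].astype(int)
def sub(u0,v0,u1,v1,m):
    M=np.zeros((400,640),bool);M[v0:v1,u0:u1]=1;return M&m
bright=(px.min(2)>150)&(px.max(2)-px.min(2)<40)
for nm,M,z in [("plate",sub(405,190,436,235,bright),.006),("nest",sub(310,180,356,235,(px[...,2]-px[...,0])>40),.022),
   ("slab",sub(255,175,362,240,px.max(2)<110),.012)]:
    n,l,st,_=cv2.connectedComponentsWithStats(M.astype(np.uint8));k=1+st[1:,4].argmax()
    v,u=np.nonzero(l==k);W=ray_at_z(f,u,v,z);print(nm,len(u),rect(W),"depth z",np.nanmedian(P[v,u,2]))
for nm,u,v,z in [("knob",280,205,.068),("bottle",377,149,.1),("fitting",401,173,.02),("orange",387,253,.006),("redbin",190,213,.05)]:
    print(nm,ray_at_z(f,u,v,z)[0].round(3),P[v,u].round(3))
E
```

```text
bench z -0.0002679182770571886
plate 617 (array([ 0.54413098, -0.31368646]), (70.25421142578125, 111.2049331665039), np.float32(-10.27992)) depth z 0.005971586534393225
nest 857 (array([ 0.55848999, -0.03060822]), (80.09490966796875, 121.17585754394531), np.float32(-4.0792437)) depth z 0.02160258123057357
slab 1965 (array([0.56434753, 0.0540629 ]), (294.63470458984375, 146.689697265625), np.float32(85.712616)) depth z 0.01159825533325376
knob [0.572 0.147 0.068] [0.571 0.146 0.085]
bottle [ 0.747 -0.164  0.1  ] [ 0.746 -0.164  0.101]
fitting [ 0.68  -0.253  0.02 ] [ 0.682 -0.256 -0.001]
orange [ 0.413 -0.205  0.006] [ 0.415 -0.199  0.046]
redbin [0.548 0.446 0.05 ] [0.55  0.46  0.004]
```

The grey-white plate at top (419,213) is the one meant. The look-alikes are orange (387,253), brown (447,258) and purple (458,183). I'll fly over the fixture at the current height and refine with the wrist camera.

Call:
step_arm(deltas=[[0, 2.8, 2.7, 0, 0], [0, 5.6, 5.4, 0, 0], [0, 8.5, 8.1, 0, 0], [0, 11.3, 10.9, 0, 0], [0, 14.1, 13.6, 0, 0], [0, 16.9, 16.3, 0, 0], [0, 19.8, 19, 0, 0], [0, 22.6, 21.7, 0, 0], [0, 25.4, 24.4, 0, 0], [0, 28.2, 27.1, 0, 0]])

```text
t: 1.88
eef_pos: [0.3669, 0.3278, 0.244]
ee_rot: [2.855, 1.57, 1.056]
force: [0.8, 0.3, 0.3]
width: 0.0873
```

Call:
step_arm(deltas=[[0, 2.8, 2.7, 0, 0], [0, 5.6, 5.4, 0, 0], [0, 8.5, 8.1, 0, 0], [0, 11.3, 10.9, 0, 0], [0, 14.1, 13.6, 0, 0], [0, 16.9, 16.3, 0, 0], [0, 19.8, 19, 0, 0], [0, 22.6, 21.7, 0, 0], [0, 25.4, 24.4, 0, 0], [0, 28.2, 27.1, 0, 0]])

```text
t: 2.72
eef_pos: [0.5803, -0.0003, 0.2438]
ee_rot: [2.091, 1.57, 0.291]
force: [1.2, 1.6, 0.1]
width: 0.0875
```

```bash
python3 - <<'E'
from station import *
from h import *
s=get_state();f=grab_frame("wrist");pickle.dump((s,f),open("w1.pkl","wb"))
print(s["t"],s["eef_pos"],s["ee_rot"],s["q"].round(2),abs(s["qd"]).max())
cv2.imwrite("pics/w1.png",f["pixels"][:,:,::-1])
E
```

```text
2.7167 [ 5.80307776e-01 -3.22214704e-04  2.43829621e-01] [2.09050828 1.5701852  0.29090505] [ 0.34  0.2  -0.2   0.   -1.16  1.01] 0.8438171314681024
```

View pics/w1.png

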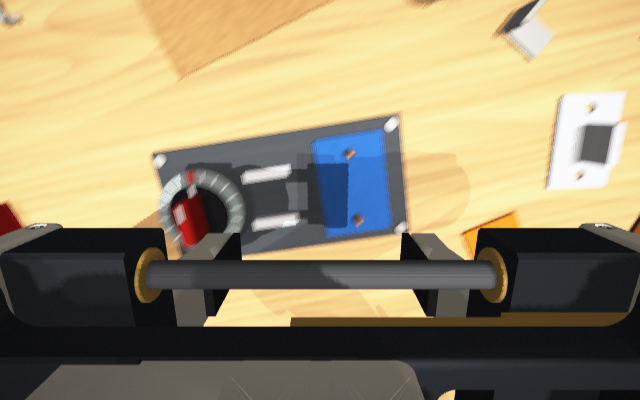

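Call:
step_arm(deltas=[[0, -2, 0, 0, 0], [0, -4, 0, 0, 0], [0, -6, 0, 0, 0], [0, -7, 0, 0, 0], [0, -7, 0, 0, 0], [0, -7, 0, 0, 0], [0, -7, 0, 0, 0], [0, -7, 0, 0, 0], [0, -7, 0, 0, 0], [0, -7, 0, 0, 0]])

```text
t: 3.6
eef_pos: [0.5117, 0.0174, 0.2433]
ee_rot: [-0.834, 1.57, -2.634]
force: [-0.8, -0.3, 0.1]
width: 0.0879
```

```bash
python3 - <<'E'
from station import *
from h import *
s=get_state();f=grab_frame("wrist");pickle.dump((s,f),open("w2.pkl","wb"))
print(s["t"],s["eef_pos"],s["ee_rot"],abs(s["qd"]).max())
cv2.imwrite("pics/w2.png",f["pixels"][:,:,::-1])
E
```

```text
3.6 [0.5116748  0.01742689 0.24327718] [-0.83396915  1.57027313 -2.6337855 ] 0.003599254658485793
```

View pics/w2.png

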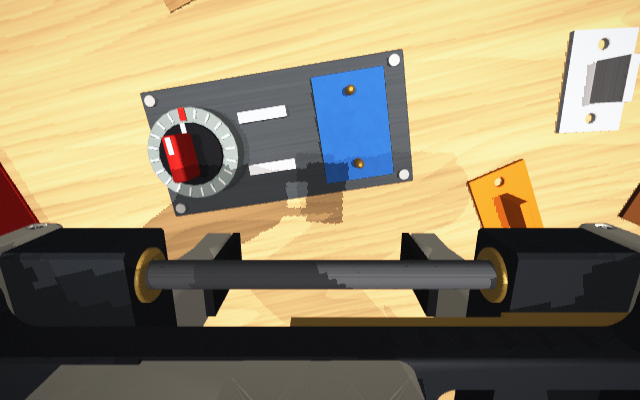

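```bash
cat > fx.py <<'E'
from h import *
import sys
def fixt(s,f,show=None):
    px=f["pixels"].astype(int);P=cloud(f,s)
    gold=(px[...,0]-px[...,2]>50)&(P[...,2]>0.025)&(P[...,2]<.06)&(P[...,0]>.4)&(P[...,0]<.7)&(abs(P[...,1]+.03)<.045)
    n,l,st,c=cv2.connectedComponentsWithStats(gold.astype(np.uint8))
    for k in range(1,n):
        if st[k,4]>5:
            m=l==k;top=m&(P[...,2]>0.0405);v,u=np.nonzero(top if top.sum()>3 else m)
            print("pin",c[k].round(1),st[k,4],"cloud mean xy",P[m][:,:2].mean(0).round(4),"zmax",P[m][:,2].max().round(4),"top px",len(u),ray_at_z(f,[u.mean()],[v.mean()],.044,s)[0].round(4))
    M=(px[...,2]-px[...,0]>35)&(P[...,2]>.015)&(P[...,2]<.03)
    n,l,st,c=cv2.connectedComponentsWithStats(M.astype(np.uint8))
    k=1+st[1:,4].argmax();v,u=np.nonzero(l==k);W=ray_at_z(f,u,v,.022,s);print("nest",rect(W),np.median(P[v,u,2]))
    # slab white screws
    W=(px.min(2)>170)&(px.max(2)-px.min(2)<30)&(P[...,2]>.006)&(P[...,2]<.018)
    n,l,st,c=cv2.connectedComponentsWithStats(W.astype(np.uint8))
    for k in range(1,n):
        if st[k,4]>15: print("white",c[k].round(1),st[k,4],ray_at_z(f,[c[k][0]],[c[k][1]],.0125,s)[0].round(4))
    Rm=(px[...,0]>110)&(px[...,1]<70)&(P[...,2]>.083)
    if Rm.sum()>20:
        K=P[Rm];print("knobtop",len(K),rect(K),np.median(K[:,2]))
    Rr=(px[...,0]>110)&(px[...,1]<80)&(P[...,2]>.036)&(P[...,2]<.0455)&(P[...,1]>.08)
    if Rr.sum(): print("redmark",Rr.sum(),P[Rr].mean(0).round(4))
    Wd=(px.min(2)>150)&(P[...,2]>.0455)&(P[...,2]<.058)&(P[...,1]>.08)&(P[...,1]<.22)
    if Wd.sum():print("discmark",Wd.sum(),P[Wd].mean(0).round(4))
if __name__=="__main__":
    s,f=pickle.load(open(sys.argv[1],"rb"));fixt(s,f)
E
python3 fx.py w2.pkl
```

```text
pin [349.6  89.2] 66 cloud mean xy [ 0.5984 -0.0346] zmax 0.0455 top px 40 [ 0.5981 -0.0348  0.044 ]
pin [358.7 162.8] 60 cloud mean xy [ 0.5204 -0.029 ] zmax 0.0451 top px 32 [ 0.5193 -0.0295  0.044 ]
nest (array([ 0.5584184, -0.0324501]), (79.80047607421875, 119.69950103759766), np.float32(-4.298461)) 0.022379491519273154
white [592.7  79.2] 3621 [ 0.5483 -0.3055  0.0125]
white [393.8  59.3] 85 [ 0.6194 -0.0915  0.0125]
white [149.  100.6] 80 [0.64   0.1874 0.0125]
white [403.8 174. ] 68 [ 0.4899 -0.0819  0.0125]
knobtop 546 (array([0.57248206, 0.14640271]), (13.698631286621094, 44.75211715698242), np.float32(-3.3201146)) 0.0878596720544505
redmark 76 [0.6147 0.1434 0.0431]
discmark 53 [0.5989 0.146  0.049 ]
```

Sharp view: pins at (350,89) and (359,163), nest in blue at (350,125), knob at (182,157) with its white line on the red mark (index about 0), and the white plate at (600,80). Next I'll look at the plate.

Call:
step_arm(deltas=[[0, 0.4, 3.9, -1, 0], [0, 0.8, 7.8, -2, 0], [0, 1.2, 11.7, -3, 0], [0, 1.6, 15.6, -3, 0], [0, 2, 19.5, -3, 0], [0, 2.5, 23.4, -3, 0], [0, 3, 27.3, -3, 0], [0, 3.5, 31, -3, 0], [0, 3.5, 31.4, -3, 0], [0, 3.5, 31.4, -3, 0]])

```text
t: 4.48
eef_pos: [0.4735, -0.2984, 0.2428]
ee_rot: [-1.532, 1.569, 3.0]
force: [-0.1, -0.2, -0.1]
width: 0.0878
```

Call:
step_arm(deltas=[[0, 0, 0, 0, 0], [0, 0, 0, 0, 0], [0, 0, 0, 0, 0], [0, 0, 0, 0, 0], [0, 0, 0, 0, 0], [0, 0, 0, 0, 0], [0, 0, 0, 0, 0], [0, 0, 0, 0, 0], [0, 0, 0, 0, 0], [0, 0, 0, 0, 0]])

```text
t: 5.32
eef_pos: [0.4742, -0.2963, 0.2436]
ee_rot: [-1.105, 1.571, -2.852]
force: [-0.4, -0.7, 0.0]
width: 0.0875
```

```bash
cat >> h.py <<'E'
def plan(s,goal,zang):  # goal TCP xyz, desired tool z world angle deg (mod 180)
    M=R.from_euler("xyz",s["ee_rot"]).as_matrix();d=M.T@(np.array(goal)-s["eef_pos"])*100
    a=np.degrees(np.arctan2(M[1,2],M[0,2]));r=-((zang-a+90)%180-90)
    print("tilt",np.degrees(np.arccos(-M[2,0])).round(3),"zang",a.round(2),"cm",d.round(2),"roll",round(r,2))
E
python3 - <<'E'
from station import *
from h import *
s=get_state();f=grab_frame("wrist");pickle.dump((s,f),open("w3.pkl","wb"))
print(s["t"],s["eef_pos"],abs(s["qd"]).max(),s["q"].round(2))
p=f["pixels"];cv2.imwrite("pics/w3.png",p[:,:,::-1])
px=p.astype(int);P=cloud(f,s)
M=(px.min(2)>130)&(px.max(2)-px.min(2)<45)&(P[...,2]>.003)&(P[...,2]<.012)&(abs(P[...,0]-.544)<.09)&(abs(P[...,1]+.314)<.09)
n,l,st,c=cv2.connectedComponentsWithStats(M.astype(np.uint8));k=1+st[1:,4].argmax();v,u=np.nonzero(l==k)
W=ray_at_z(f,u,v,.006,s);print("plate",rect(W),np.median(P[v,u,2]))
# all points of plate
V=(P[...,2]>.038)&(abs(P[...,0]-.544)<.05)&(abs(P[...,1]+.314)<.05);print("webtop",V.sum(),rect(P[V]),np.median(P[V][:,2]))
c=rect(P[V])[0];plan(s,[c[0],c[1],.05],80)
cv2.imwrite("pics/w3c.png",cv2.resize(p[max(v.min()-60,0):v.max()+60,max(u.min()-80,0):u.max()+80,::-1],None,fx=2,fy=2))
E
```

```text
5.3167 [ 0.47416273 -0.29628091  0.24357588] 0.0012536972773362703 [-0.21  0.17 -0.25  0.   -1.16  1.6 ]
plate (array([ 0.5439574 , -0.31516138]), (70.05513763427734, 109.51912689208984), np.float32(-10.537979)) 0.006360231679962747
webtop 36956 (array([ 0.53030212, -0.31400348]), (100.00020599365234, 72.5991439819336), np.float32(89.992165)) 0.32975325393962585
tilt 0.004 zang -100.11 cm [19.36  5.84  0.76] roll -0.11
```

View pics/w3c.png

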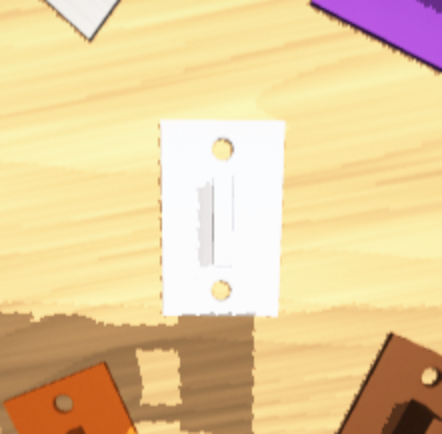

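The crop shows the white plate with its web and both holes, at the expected size and yaw of −10.5°. Purple, brown and orange lie well away from it. Going in to grip.

Call:
step_arm(deltas=[[0, 3.6, 0.3, 0.3, 0], [2, 7.2, 0.6, 0.3, 0], [5, 7.2, 0.6, 0.3, 0], [8, 7.2, 0.6, 0.3, 0], [11, 7.2, 0.6, 0.3, 0], [14, 7.2, 0.6, 0.3, 0], [16, 7.2, 0.6, 0.3, 0], [16, 7.2, 0.6, 0.3, 0], [16, 7.2, 0.6, 0.3, 0], [16, 7.2, 0.6, 0.3, 0]])

```text
t: 6.2
eef_pos: [0.545, -0.3153, 0.085]
ee_rot: [1.234, 1.569, -0.518]
force: [-0.2, 0.1, 0.5]
width: 0.0877
```

```bash
python3 - <<'E'
from station import *
from h import *
s=get_state();plan(s,[.544,-.315,.032],79.5);print(s["force"],s["moment"])
E
```

```text
tilt 0.099 zang -100.39 cm [ 5.3  -0.11 -0.01] roll 0.11
[-0.21369477  0.11262911  0.50319493] [-0.01181284 -0.05089257 -0.01466587]
```

Call:
step_arm(deltas=[[1.5, -0.1, 0, 0, 0], [3, -0.1, 0, 0, 0], [4.2, -0.1, 0, 0, 0], [5, -0.1, 0, 0, 0], [5.3, -0.1, 0, 0, 0], [5.3, -0.1, 0, 0, 0], [5.3, -0.1, 0, 0, 0], [5.3, -0.1, 0, 0, 0], [5.3, -0.1, 0, 0, 0], [5.3, -0.1, 0, 0, 0]])

```text
t: 7.03
eef_pos: [0.5434, -0.3147, 0.0311]
ee_rot: [1.497, 1.57, -0.256]
force: [0.8, -0.9, 0.8]
width: 0.0877
```

Call:
step_arm(deltas=[[0, 0, 0, 0, 0.3], [0, 0, 0, 0, 0.6], [0, 0, 0, 0, 0.8], [0, 0, 0, 0, 1], [0, 0, 0, 0, 1], [0, 0, 0, 0, 1], [0, 0, 0, 0, 1], [0, 0, 0, 0, 1], [0, 0, 0, 0, 1], [0, 0, 0, 0, 1]], squeeze=30)

```text
t: 7.87
eef_pos: [0.543, -0.3146, 0.0305]
ee_rot: [-1.342, 1.571, -3.095]
force: [-0.2, 1.0, -0.8]
width: 0.0264
```

```bash
python3 - <<'E'
from station import *
from h import *
s=get_state();plan(s,[.544,-.315,.032],79.5);print(s["force"],s["moment"],s["width"])
E
```

```text
tilt 0.003 zang -100.41 cm [-0.15  0.1   0.02] roll 0.09
[-0.18699157  1.01330948 -0.77683801] [-0.00447926  0.04890365  0.04769393] 0.026377201460718893
```

Still closing; waiting, then lifting.

Call:
step_arm(deltas=[[0, 0, 0, 0, 1], [0, 0, 0, 0, 1], [0, 0, 0, 0, 1], [0, 0, 0, 0, 1], [0, 0, 0, 0, 1], [-0.5, 0, 0, 0, 1], [-1.5, 0, 0, 0, 1], [-3, 0, 0, 0, 1], [-5, 0, 0, 0, 1], [-7, 0, 0, 0, 1]], squeeze=30)

```text
t: 8.7
eef_pos: [0.5425, -0.3145, 0.1015]
ee_rot: [-1.696, 1.57, 2.835]
force: [1.4, -0.3, -1.6]
width: 0.01
```

Call:
step_arm(deltas=[[-1, 0, 0, 0, 1], [-2, 0, 0, 0, 1], [-2, 0, 0, 0, 1], [-2, 0, 0, 0, 1], [-2, 0, 0, 0, 1], [-2, 0, 0, 0, 1], [-2, 0, 0, 0, 1], [-2, 0, 0, 0, 1], [-2, 0, 0, 0, 1], [-2, 0, 0, 0, 1]])

```text
t: 9.53
eef_pos: [0.5429, -0.3146, 0.1202]
ee_rot: [-1.649, 1.57, 2.882]
force: [-0.4, -0.7, -3.4]
width: 0.0101
```

```bash
python3 - <<'E'
from station import *
from h import *
s=get_state();f=grab_frame("wrist");pickle.dump((s,f),open("w4.pkl","wb"))
print(s["t"],s["eef_pos"],s["width"],s["force"],s["moment"]);plan(s,[.5587,-.032,.13],85.8)
cv2.imwrite("pics/w4.png",f["pixels"][:,:,::-1])
E
```

```text
9.5333 [ 0.5429244  -0.31463636  0.12023969] 0.010092583908616512 [-0.35216507 -0.71619082 -3.39498432] [-0.00468832  0.03005488 -0.01583176]
tilt 0.029 zang -100.41 cm [ -0.97  -3.56 -28.08] roll -6.21
```

View pics/w4.png

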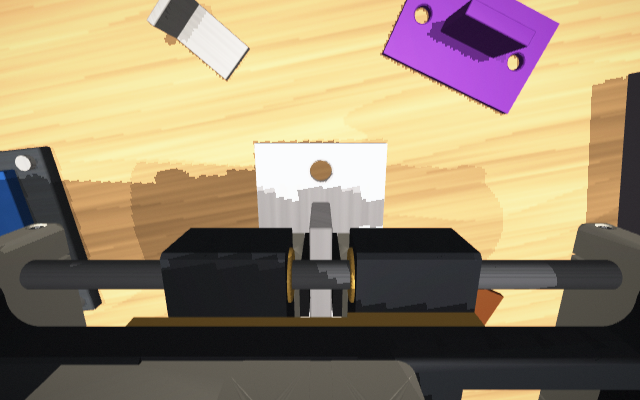

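The plate is held level in the jaws (front hole at (321,170), width 10 mm, 3.4 N). Next: measure its offset in the hand.

```bash
cat > inhand.py <<'E'
from h import *
import sys
def inhand(s,f):
    T=f["hand_eye"];v,u=np.mgrid[:400,:640];z=f["range_z"]
    P=np.stack([(u-f["cx"])/f["fx"]*z,(v-f["cy"])/f["fy"]*z,z],-1)@T[:3,:3].T+T[:3,3]
    px=f["pixels"].astype(int)
    M=(abs(P[...,0]-.0245)<.006)&(P[...,1]>.015)&(P[...,1]<.075)&(abs(P[...,2])<.05)&(px.max(2)-px.min(2)<40)
    Q=P[M];A=np.c_[np.ones(len(Q)),Q[:,1:]];c=np.linalg.lstsq(A,Q[:,0],rcond=None)[0];print("n",len(Q),"x=c0+cy*y+cz*z",c.round(4))
    print("y max",np.percentile(Q[:,1],[99,99.8]),"z range",np.percentile(Q[:,2],[.3,99.7]))
    m=M.astype(np.uint8);filled=cv2.morphologyEx(m,cv2.MORPH_CLOSE,np.ones((35,35)))
    h=(filled>0)&(m==0);n,l,st,cc=cv2.connectedComponentsWithStats(h.astype(np.uint8))
    for k in range(1,n):
        if st[k,4]>100:
            C=cc[k];d=T[:3,:3]@np.array([(C[0]-f["cx"])/f["fx"],(C[1]-f["cy"])/f["fy"],1]);o=T[:3,3]
            print("hole",C.round(1),st[k,2:],(o+d*((c[0]+c[1]*.04-o[0])/d[0])).round(4))
if __name__=="__main__":
    s,f=pickle.load(open(sys.argv[1],"rb"));inhand(s,f)
E
python3 inhand.py w4.pkl
```

```text
n 9044 x=c0+cy*y+cz*z [ 0.0241  0.0065 -0.001 ]
y max [0.05590617 0.05599247] z range [-0.03446943  0.03507903]
hole [320.3 170.2] [ 22  21 341] [0.0243 0.0417 0.0003]
hole [320.3 212.1] [ 27  14 270] [0.0243 0.0181 0.0003]
```

Call:
step_arm(deltas=[[-0.3, -0.3, -2.5, -1, 1], [-0.6, -0.7, -5.5, -2, 1], [-1, -1.2, -9, -3, 1], [-1, -1.6, -12.5, -4, 1], [-1, -2.1, -16, -5, 1], [-1, -2.5, -19.5, -6, 1], [-1, -3, -23, -6.2, 1], [-1, -3.4, -26, -6.2, 1], [-1, -3.7, -27.6, -6.2, 1], [-1, -3.7, -28.1, -6.2, 1]])

```text
t: 10.42
eef_pos: [0.5576, -0.0289, 0.1309]
ee_rot: [2.128, 1.57, 0.487]
force: [0.7, -0.2, -3.0]
width: 0.0098
```

Call:
step_arm(deltas=[[0.5, 0, 0, 0, 1], [1.5, 0, 0, 0, 1], [2.5, 0, 0, 0, 1], [3.3, 0, 0, 0, 1], [3.3, 0, 0, 0, 1], [3.3, 0, 0, 0, 1], [3.3, 0, 0, 0, 1], [3.3, 0, 0, 0, 1], [3.3, 0, 0, 0, 1], [3.3, 0, 0, 0, 1]])

```text
t: 11.25
eef_pos: [0.5577, -0.0316, 0.098]
ee_rot: [1.918, 1.57, 0.274]
force: [1.0, 0.2, -3.9]
width: 0.0099
```

```bash
python3 - <<'E'
from station import *
from h import *
s=get_state();f=grab_frame("wrist");pickle.dump((s,f),open("w5.pkl","wb"))
print(s["t"],s["eef_pos"],s["width"],s["force"],s["moment"]);plan(s,[.5575,-.0319,.0525],85.8)
cv2.imwrite("pics/w5.png",cv2.resize(f["pixels"][60:300,160:480,::-1],None,fx=2.4,fy=2.4))
E
python3 inhand.py w5.pkl; python3 fx.py w5.pkl
```

```text
11.25 [ 0.55765284 -0.03156994  0.09797118] 0.009852696893339615 [ 0.98558381  0.22617296 -3.94184211] [-0.04961377  0.00498038 -0.00386124]
tilt 0.046 zang -94.21 cm [ 4.55 -0.02  0.04] roll -0.01
n 9055 x=c0+cy*y+cz*z [ 0.0241  0.0066 -0.001 ]
y max [0.05584154 0.05593865] z range [-0.03451958  0.0350354 ]
hole [320.4 170.4] [ 22  20 344] [0.0243 0.0416 0.0002]
hole [320.4 211.4] [ 20  13 242] [0.0243 0.0185 0.0003]
pin [321.2 164. ] 76 cloud mean xy [ 0.5979 -0.0353] zmax 0.0453 top px 68 [ 0.5981 -0.0354  0.044 ]
nest (array([ 0.61426068, -0.03655535]), (79.67424774169922, 8.741636276245117), np.float32(85.75484)) 0.022232623979291405
white [629.   17.5] 643 [ 0.6741 -0.2423  0.0125]
white [  3.2 123.4] 110 [0.6387 0.1873 0.0125]
white [397.8 122.8] 213 [ 0.6185 -0.0913  0.0125]
redmark 210 [0.6147 0.1436 0.0432]
discmark 140 [0.6003 0.1449 0.049 ]
```

View pics/w5.png

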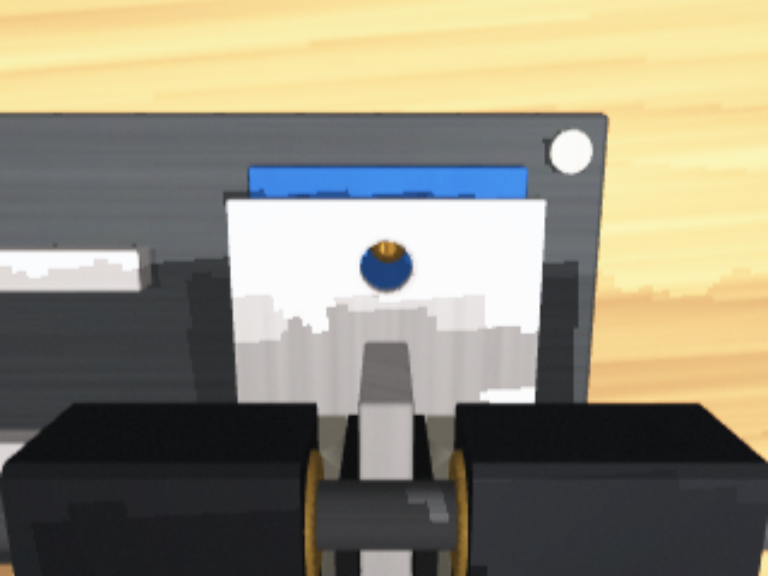

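The pin shows through the front hole, column 321.2 against hole 320.4, so it is aligned to under 1 mm. Lowering in two stages.

Call:
step_arm(deltas=[[0.6, 0, 0, 0, 1], [1.2, 0, 0.03, 0, 1], [1.6, 0, 0.03, 0, 1], [1.9, 0, 0.03, 0, 1], [2.2, 0, 0.03, 0, 1], [2.5, 0, 0.03, 0, 1], [2.8, 0, 0.03, 0, 1], [3.1, 0, 0.03, 0, 1], [3.3, 0, 0.03, 0, 1], [3.3, 0, 0.03, 0, 1]])

```text
t: 12.13
eef_pos: [0.5571, -0.0319, 0.0641]
ee_rot: [-1.294, 1.57, -2.939]
force: [-0.6, -1.2, -3.9]
width: 0.0098
```

```bash
python3 - <<'E'
from station import *
from h import *
s=get_state();f=grab_frame("wrist");pickle.dump((s,f),open("w6.pkl","wb"))
print(s["t"],s["eef_pos"],s["width"],s["force"],s["moment"]);plan(s,[.5575,-.0321,.0525],85.8)
cv2.imwrite("pics/w6.png",cv2.resize(f["pixels"][60:300,160:480,::-1],None,fx=2.4,fy=2.4))
E
python3 inhand.py w6.pkl;python3 fx.py w6.pkl
```

```text
12.1333 [ 0.55710929 -0.03193262  0.06406   ] 0.009753125109858717 [-0.61065898 -1.17825547 -3.87062941] [-0.00943675  0.02846133 -0.02865019]
tilt 0.043 zang -94.21 cm [1.16 0.04 0.01] roll -0.01
n 9051 x=c0+cy*y+cz*z [ 0.024   0.0074 -0.0007]
y max [0.05583079 0.05591598] z range [-0.03442049  0.03501281]
hole [320.5 170.2] [ 22  20 328] [0.0243 0.0417 0.0003]
hole [320.4 211.4] [ 20  13 241] [0.0243 0.0185 0.0003]
pin [320.6 168.9] 240 cloud mean xy [ 0.5997 -0.0355] zmax 0.0457 top px 160 [ 0.5993 -0.0353  0.044 ]
nest (array([ 0.58903766, -0.03465174]), (79.68091583251953, 58.745914459228516), np.float32(85.74437)) 0.022190467936408886
white [410.8 122.9] 300 [ 0.6186 -0.0913  0.0125]
```

View pics/w6.png

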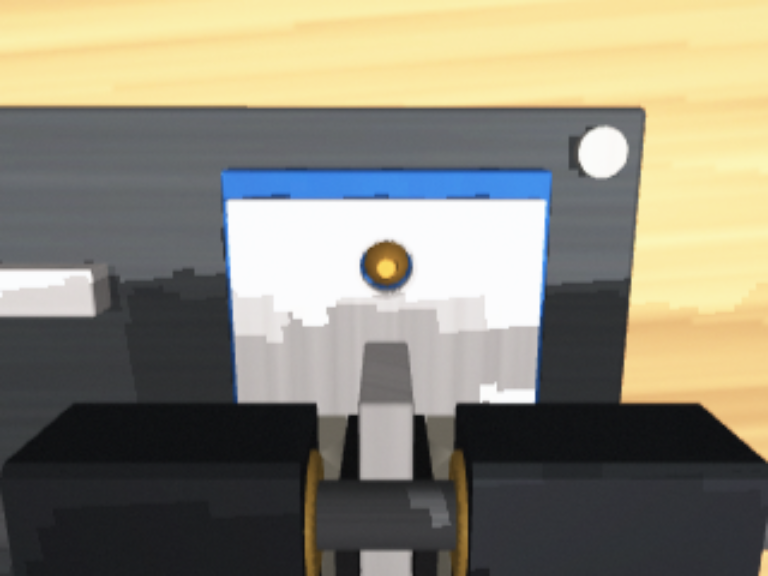

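The pin's tip sits centred in the hole (385,267) and there are no side forces. Lowering the last 11 mm.

Call:
step_arm(deltas=[[0.2, 0, 0, 0, 1], [0.4, 0, 0, 0, 1], [0.6, 0, 0, 0, 1], [0.8, 0, 0, 0, 1], [0.9, 0, 0, 0, 1], [1, 0, 0, 0, 1], [1.1, 0, 0, 0, 1], [1.15, 0, 0, 0, 1], [1.15, 0, 0, 0, 1], [1.15, 0, 0, 0, 1]])

```text
t: 13.02
eef_pos: [0.5574, -0.0319, 0.0531]
ee_rot: [-2.197, 1.571, 2.442]
force: [0.3, 0.1, -4.0]
width: 0.0099
```

```bash
python3 - <<'E'
from station import *
from h import *
s=get_state()
print(s["t"],s["eef_pos"],s["width"],s["force"],s["moment"]);plan(s,[.5575,-.0321,.0525],85.8)
E
```

```text
13.0167 [ 0.55738484 -0.031899    0.05306445] 0.009856666847518058 [ 0.31674847  0.07604043 -3.98538233] [ 0.02190691 -0.02341555  0.03076864]
tilt 0.001 zang -94.21 cm [0.06 0.01 0.02] roll -0.01
```

Still about 0.5 mm up, with the full weight carried. A small push down to contact.

Call:
step_arm(deltas=[[0.02, 0, 0, 0, 1], [0.04, 0, 0, 0, 1], [0.06, 0, 0, 0, 1], [0.08, 0, 0, 0, 1], [0.1, 0, 0, 0, 1], [0.1, 0, 0, 0, 1], [0.1, 0, 0, 0, 1], [0.1, 0, 0, 0, 1], [0.1, 0, 0, 0, 1], [0.1, 0, 0, 0, 1]])

```text
t: 13.85
eef_pos: [0.5574, -0.0319, 0.0525]
ee_rot: [1.692, 1.57, 0.047]
force: [-3.6, 1.3, 5.0]
width: 0.01
```

```bash
python3 - <<'E'
from station import *
s=get_state()
print(s["t"],s["eef_pos"],s["width"],s["force"],s["moment"])
E
```

```text
13.85 [ 0.55743104 -0.03187607  0.05252538] 0.009981781082507343 [-3.62595585  1.33459014  5.03443594] [ 0.33256631  1.19776497 -0.02241378]
```

In contact: the vertical force went from −4 to +5 N at the expected height. Releasing and rising.

Call:
step_arm(deltas=[[0, 0, 0, 0, 0.85], [0, 0, 0, 0, 0.8], [0, 0, 0, 0, 0.7], [0, 0, 0, 0, 0.5], [0, 0, 0, 0, 0.5], [0, 0, 0, 0, 0.5], [0, 0, 0, 0, 0.5], [0, 0, 0, 0, 0.5], [0, 0, 0, 0, 0.5], [0, 0, 0, 0, 0.5]])

```text
t: 14.68
eef_pos: [0.5574, -0.0319, 0.0521]
ee_rot: [1.879, 1.571, 0.235]
force: [0.0, -0.3, 0.1]
width: 0.0436
```

Call:
step_arm(deltas=[[-0.5, 0, 0, 0, 0.5], [-1.5, 0, 0, 0, 0.3], [-3, 0, 0, 0, 0], [-5, 0, 0, 0, 0], [-7, -1, 0, 0, 0], [-9, -2, 0, 0, 0], [-11, -3, 0, 0, 0], [-12, -4, 0, 0, 0], [-12, -4, 0, 0, 0], [-12, -4, 0, 0, 0]])

```text
t: 15.52
eef_pos: [0.5178, -0.0288, 0.1737]
ee_rot: [1.963, 1.568, 0.319]
force: [0.8, -0.6, -0.9]
width: 0.0871
```

```bash
python3 - <<'E'
from station import *
from h import *
s=get_state();f=grab_frame("wrist");pickle.dump((s,f),open("w7.pkl","wb"))
print(s["t"],s["eef_pos"],s["width"],s["force"],abs(s["qd"]).max())
cv2.imwrite("pics/w7.png",f["pixels"][:,:,::-1])
px=f["pixels"].astype(int);P=cloud(f,s)
M=(px.min(2)>90)&(px.max(2)-px.min(2)<45)&(P[...,2]>.022)&(P[...,2]<.036)&(abs(P[...,0]-.558)<.07)&(abs(P[...,1]+.032)<.05)
Q=P[M];A=np.c_[np.ones(len(Q)),Q[:,0]-.558,Q[:,1]+.032];print("plate top z, slopes",np.linalg.lstsq(A,Q[:,2],rcond=None)[0].round(4),rect(Q))
E
python3 fx.py w7.pkl
```

```text
15.5167 [ 0.51777335 -0.02876669  0.17367518] 0.08705618633114946 [ 0.77991023 -0.62723181 -0.90878462] 0.038307906698986295
plate top z, slopes [ 0.0283 -0.0001 -0.0014] (array([ 0.55828717, -0.0322121 ]), (70.34258270263672, 109.08674621582031), np.float32(-4.1567507))
pin [321.2 102.1] 92 cloud mean xy [ 0.5987 -0.0356] zmax 0.0455 top px 64 [ 0.5982 -0.0354  0.044 ]
pin [320.9 191.8] 98 cloud mean xy [ 0.5209 -0.0296] zmax 0.0454 top px 51 [ 0.5199 -0.0297  0.044 ]
nest (array([ 0.55871765, -0.03254274]), (79.8467025756836, 119.05072021484375), np.float32(-4.220771)) 0.022340501056479056
white [571.9   7.2] 344 [ 0.6619 -0.2572  0.0125]
white [72.2 75. ] 134 [0.64   0.1883 0.0125]
white [380.6  75.1] 136 [ 0.6193 -0.0913  0.0125]
white [ 97.1 208.5] 37 [0.5138 0.1987 0.0125]
white [373.8 211.8] 86 [ 0.4896 -0.0814  0.0125]
knobtop 949 (array([0.57237744, 0.14610931]), (13.682918548583984, 44.27409362792969), np.float32(-4.559287)) 0.08769925729651712
redmark 129 [0.6146 0.1432 0.0432]
discmark 90 [0.5989 0.1449 0.049 ]
```

View pics/w7.png

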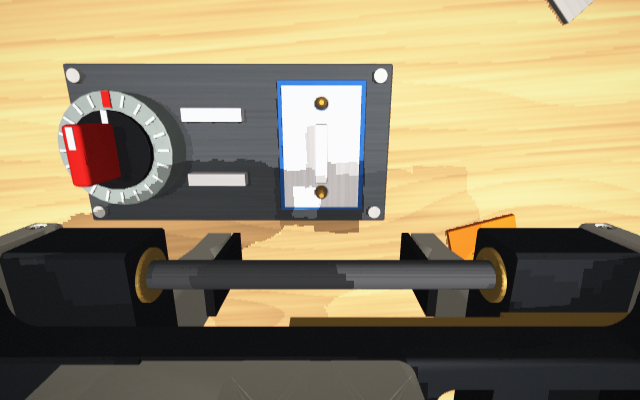

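The plate is seated: top at 28.3 mm, level, and centred on the nest within 0.5 mm. The knob at (90,150) is still on the zero mark. Moving over the knob.

Call:
step_arm(deltas=[[0, 0.5, -2, 0, 0], [0, 1, -4.5, 0, 0], [0, 1.5, -7, 0, 0], [0, 2, -9.5, 0, 0], [0, 2.6, -12, 0, 0], [0, 3.2, -14.5, 0, 0], [0, 3.8, -16.5, 0, 0], [0, 4.1, -17.9, 0, 0], [0, 4.1, -17.9, 0, 0], [0, 4.1, -17.9, 0, 0]])

```text
t: 16.4
eef_pos: [0.5714, 0.1469, 0.1712]
ee_rot: [-0.981, 1.569, -2.625]
force: [-0.7, 0.2, -0.1]
width: 0.0874
```

Call:
step_arm(deltas=[[1, 0, 0, 0, 0], [2, 0, 0, 0, 0], [3, 0, 0, 0, 0], [4, 0, 0, 0, 0], [4, 0, 0, 0, 0], [4, 0, 0, 0, 0], [4, 0, 0, 0, 0], [4, 0, 0, 0, 0], [4, 0, 0, 0, 0], [4, 0, 0, 0, 0]])

```text
t: 17.23
eef_pos: [0.5717, 0.1467, 0.1326]
ee_rot: [2.165, 1.57, 0.521]
force: [-0.4, -0.2, -1.0]
width: 0.0878
```

```bash
python3 - <<'E'
from station import *
from h import *
s=get_state();f=grab_frame("wrist");pickle.dump((s,f),open("w8.pkl","wb"))
print(s["t"],s["eef_pos"],s["width"],s["force"],abs(s["qd"]).max(),s["q"].round(2));plan(s,[.5722,.1468,.072],85.8)
cv2.imwrite("pics/w8.png",f["pixels"][:,:,::-1])
E
python3 fx.py w8.pkl
```

```text
17.2333 [0.57174343 0.14669841 0.1325612 ] 0.08779064181080584 [-0.43494881 -0.17885686 -1.03641546] 0.003021868167259626 [ 0.58  0.31 -0.33  0.   -0.93  0.92]
tilt 0.051 zang -94.21 cm [ 6.06  0.04 -0.01] roll -0.01
pin [553.  155.2] 256 cloud mean xy [ 0.5996 -0.0326] zmax 0.0462 top px 88 [ 0.5993 -0.0329  0.044 ]
nest (array([ 0.57633228, -0.03146027]), (84.28053283691406, 84.04847717285156), np.float32(85.76351)) 0.022158755656670998
white [265.9 122.6] 156 [0.6393 0.186  0.0125]
white [610.6 122.9] 132 [ 0.6183 -0.0945  0.0125]
knobtop 1088 (array([0.57302441, 0.14702718]), (12.475288391113281, 43.93421173095703), np.float32(-4.020025)) 0.08809669353462961
redmark 129 [0.614  0.1439 0.0433]
discmark 108 [0.6005 0.1448 0.0491]
```

View pics/w8.png

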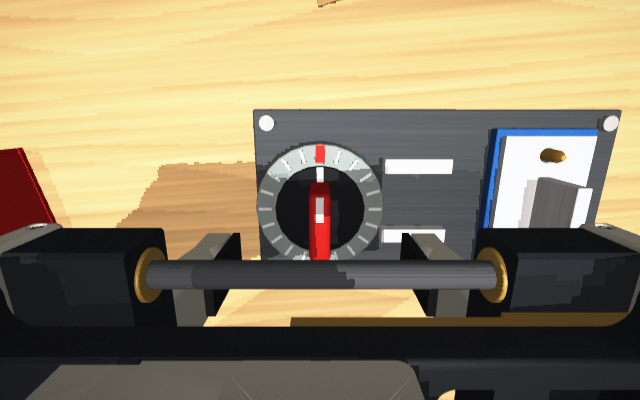

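The knob is centred between the open fingers (column 320), with its white line on the red mark at (320,155). Descending and gripping.

Call:
step_arm(deltas=[[1.5, 0, 0, 0, 0], [3, 0, 0, 0, 0], [4.2, 0.05, 0, 0, 0], [5.2, 0.05, 0, 0, 0], [6, 0.05, 0, 0, 0], [6, 0.05, 0, 0, 0], [6, 0.05, 0, 0, 0], [6, 0.05, 0, 0, 0.2], [6, 0.05, 0, 0, 0.4], [6, 0.05, 0, 0, 0.5]])

```text
t: 18.12
eef_pos: [0.5724, 0.1468, 0.0728]
ee_rot: [2.186, 1.57, 0.542]
force: [-0.2, 0.5, -0.5]
width: 0.0729
```

Call:
step_arm(deltas=[[0, 0, 0, 0, 0.6], [0, 0, 0, 0, 0.7], [0, 0, 0, 0, 0.8], [0, 0, 0, 0, 0.9], [0, 0, 0, 0, 1], [0, 0, 0, 0, 1], [0, 0, 0, 0, 1], [0, 0, 0, 0, 1], [0, 0, 0, 0, 1], [0, 0, 0, 0, 1]], squeeze=45)

```text
t: 18.95
eef_pos: [0.5721, 0.1473, 0.0721]
ee_rot: [2.804, 1.57, 1.16]
force: [-1.2, 4.3, -1.3]
width: 0.014
```

```bash
python3 - <<'E'
from station import *
from h import *
s=get_state();print(s["t"],s["width"],s["force"],s["moment"],s["q"].round(2));plan(s,[.5722,.1468,.072],85.8)
E
```

```text
18.95 0.013998584684679157 [-1.15856946  4.25859404 -1.30334295] [1.60400238 0.3703196  0.01236435] [ 0.58  0.39 -0.39 -0.   -0.8   0.92]
tilt 0.071 zang -94.21 cm [0.01 0.01 0.05] roll -0.01
```

Gripped at 14 mm. A small sideways force means the axis lies about 0.5 mm towards +y, so I'll relax that and turn the first click.

Call:
step_arm(deltas=[[0, 0, -0.05, 0, 1], [0, 0, -0.05, 3, 1], [0, 0, -0.05, 6, 1], [0, 0, -0.05, 9, 1], [0, 0, -0.05, 12, 1], [0, 0, -0.05, 15, 1], [0, 0, -0.05, 18, 1], [0, 0, -0.05, 18, 1], [0, 0, -0.05, 18, 1], [0, 0, -0.05, 18, 1]], squeeze=45)

```text
t: 19.78
eef_pos: [0.5722, 0.1476, 0.0721]
ee_rot: [2.932, 1.57, 0.975]
force: [-0.7, 5.1, -0.7]
width: 0.0138
```

```bash
python3 - <<'E'
from station import *
from h import *
s=get_state();f=grab_frame("wrist");pickle.dump((s,f),open("w9.pkl","wb"));print(s["t"],s["width"],s["eef_pos"],s["force"],s["moment"]);plan(s,[.5722,.1468,.072],85.8)
cv2.imwrite("pics/w9.png",cv2.resize(f["pixels"][80:320,180:460,::-1],None,fx=2.4,fy=2.4))
E
```

```text
19.7833 0.01375348377326207 [0.57219892 0.14757698 0.07209915] [-0.69035893  5.14690508 -0.73746037] [ 1.92071589  0.35530592 -0.06373641]
tilt 0.049 zang -112.08 cm [0.01 0.03 0.07] roll -17.88
```

View pics/w9.png

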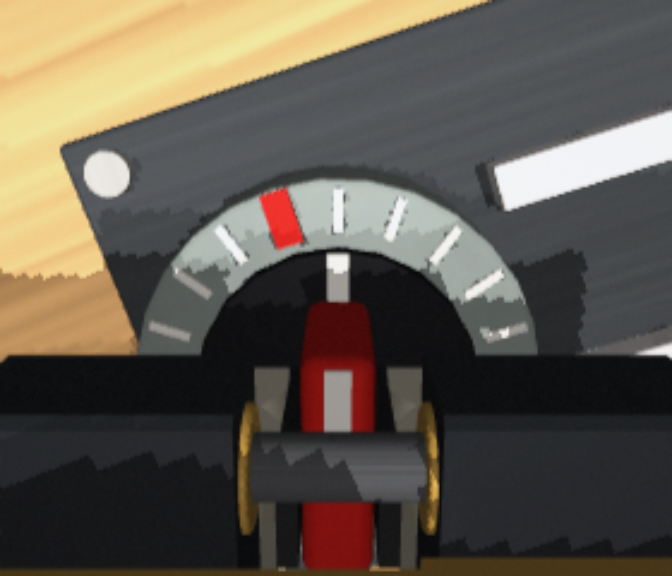

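The white disc mark at (338,275) points at the first tick after red. Second click.

Call:
step_arm(deltas=[[0, 0, 0, 3, 1], [0, 0, 0, 6, 1], [0, 0, 0, 9, 1], [0, 0, 0, 12, 1], [0, 0, 0, 15, 1], [0, 0, 0, 18, 1], [0, 0, 0, 18, 1], [0, 0, 0, 18, 1], [0, 0, 0, 18, 1], [0, 0, 0, 18, 1]])

```text
t: 20.67
eef_pos: [0.5723, 0.1478, 0.0721]
ee_rot: [-3.042, 1.57, 0.971]
force: [-0.7, 6.7, -1.2]
width: 0.0136
```

```bash
python3 - <<'E'
from station import *
from h import *
s=get_state();f=grab_frame("wrist");pickle.dump((s,f),open("w10.pkl","wb"));print(s["t"],s["width"],s["eef_pos"],s["force"],s["moment"]);plan(s,[.5722,.1468,.072],85.8)
cv2.imwrite("pics/w10.png",cv2.resize(f["pixels"][80:320,180:460,::-1],None,fx=2.4,fy=2.4))
E
```

```text
20.6667 0.013627901650830476 [0.57227785 0.14775967 0.07207162] [-0.71518464  6.68286002 -1.2244848 ] [ 2.19210967  0.34825437 -0.02716   ]
tilt 0.066 zang -130.08 cm [0.01 0.06 0.08] roll -35.88
```

View pics/w10.png

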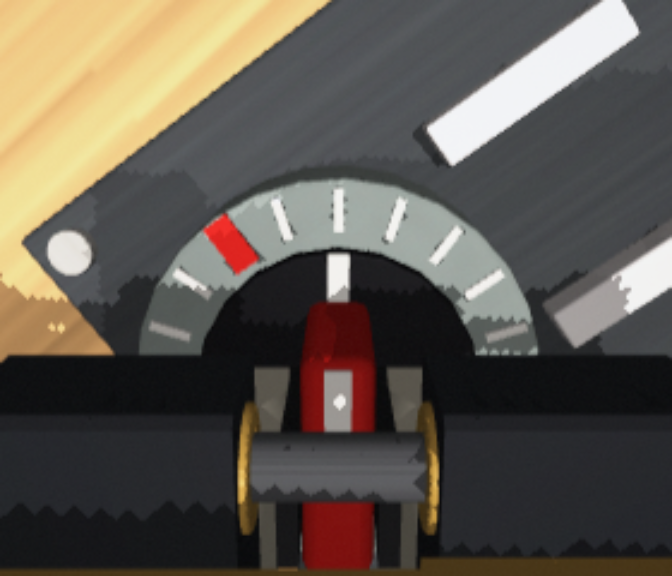

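The disc mark is on the second tick after red. Third click.

Call:
step_arm(deltas=[[0, 0, 0, 3, 1], [0, 0, 0, 6, 1], [0, 0, 0, 9, 1], [0, 0, 0, 12, 1], [0, 0, 0, 15, 1], [0, 0, 0, 18, 1], [0, 0, 0, 18, 1], [0, 0, 0, 18, 1], [0, 0, 0, 18, 1], [0, 0, 0, 18, 1]])

```text
t: 21.55
eef_pos: [0.5725, 0.1479, 0.0721]
ee_rot: [-2.823, 1.569, 0.876]
force: [0.3, 6.5, -1.7]
width: 0.0142
```

```bash
python3 - <<'E'
from station import *
from h import *
s=get_state();f=grab_frame("wrist");pickle.dump((s,f),open("w11.pkl","wb"));print(s["t"],s["width"],s["eef_pos"],s["force"],s["moment"]);plan(s,[.5722,.1468,.072],85.8)
cv2.imwrite("pics/w11.png",cv2.resize(f["pixels"][80:320,180:460,::-1],None,fx=2.4,fy=2.4))
f=grab_frame("top");pickle.dump(f,open("top1.pkl","wb"));P=cloud(f);px=f["pixels"].astype(int)
cv2.imwrite("pics/top1.png",cv2.resize(f["pixels"][110:310,240:500,::-1],None,fx=3,fy=3))
M=(px.min(2)>90)&(px.max(2)-px.min(2)<45)&(P[...,2]>.022)&(P[...,2]<.036)&(abs(P[...,0]-.558)<.07)&(abs(P[...,1]+.032)<.05)
Q=P[M];print(len(Q),np.median(Q[:,2]),rect(Q))
E
```

```text
21.55 0.014168545978606768 [0.57245925 0.14790491 0.07208307] [ 0.31366252  6.54637203 -1.67679705] [2.43676259 0.1297069  0.00600825]
tilt 0.088 zang -148.08 cm [0.01 0.08 0.08] roll -53.88
619 0.027791284109854875 (array([ 0.55809021, -0.02998833]), (74.0190200805664, 111.51464080810547), np.float32(-4.078651))
```

View pics/w11.png

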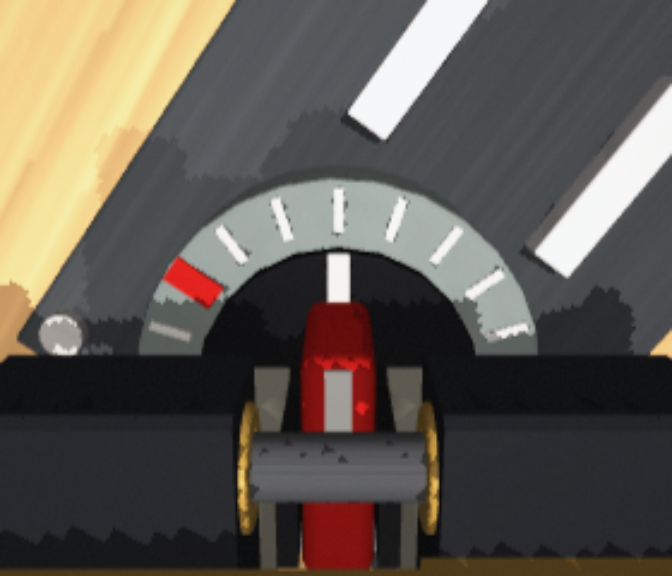

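View pics/top1.png

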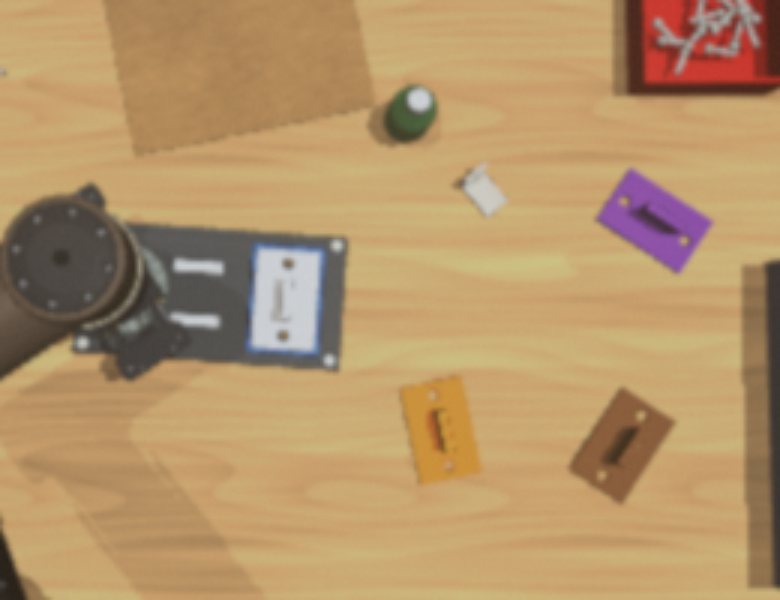

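The disc mark at (338,275) is on the third tick after red; the ticks are at (232,245), (283,220) and (338,210). The plate lies on the nest at (287,300) and the bystanders are unmoved. Handing in.

```bash
python3 - <<'E'
from station import *
s=get_state();print(s["t"],s["width"],abs(s["qd"]).max());print(job_done())
E
```

```text
21.65 0.01341240455025173 0.002207133888261612
the job is handed in; nothing more can be done
None
```

I lowered the white backplate onto both pins and released it. Then I turned the knob clockwise, one click at a time, to the third stop and handed in at 21.65 s, still gripping it. The interface gives no verdict, so the checks below are my own measurements.

- **Plate:** After release the wrist camera showed its top at 28.3 mm (28 mm expected), level to about 0.0015 rad and within about 0.5 mm of the nest centre. The last top picture still showed it on the nest, at 27.8 mm. That picture put it about 2 mm further towards +y, an offset the same camera also gave for the bare nest.
- **Knob:** The wrist picture shows the disc mark on the third tick after red. The tool turned 53.9° in all, against 54° for the third stop. The grip was set to 45 N, with the fingers about 14 mm apart on the bar and the arm at rest.
- **Bystanders:** The bottle and the fitting are in the same place in the first and last top pictures. The red bin was outside the final crop, so I did not check it again; the arm only flew over that side about 0.24 m up.
- **Disagreement:** A sideways force of about 6.5 N remained on the knob grip. It rose slightly when I tried to relieve it, and I left it because it is well below the limits.

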